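Pair the planters with their saucers

ROBOT

A 7-joint arm with a two-finger parallel gripper is mounted at the origin on the work surface. World frame = base frame: x ahead of the robot, y to its left, z up, the work surface at z = 0. Lengths are in m, angles in rad, forces in N, time in s.
With the tool pointing down it reaches from about 0.425 to 0.875 m from the base axis. Payload 4.7 kg.
Tool frame: the origin (TCP) lies on the front face of the gripper's body, between the roots of the fingers; the fingertips stand 73 mm ahead of it and the grasp point (between the pads) lies 54 mm ahead of it (manip.finger_overhang is the distance from the TCP to the fingertips, in m); z points along the fingers, y is the line along which they close (so a half turn about z gives the same grasp; the last joint's range is limited). The gripper opens to 85 mm and grips with 20 to 120 N. Pads are 22 mm wide; open, the fingers measure 114 mm over their backs; the gripper's body (76 mm by 85 mm) begins 54 mm behind the grasp point. The pads swing forward as they close: fully open they stand 13 mm farther back than shut.
Start: joints at [-1.232, 0.321, -0.07, 1.45, 0.023, 1.371, -0.057], TCP at [0.207, 0.616, 0.304] pointing down, gripper open.
Joint ranges: [-2.86, 2.86], [-0.3, 2.09], [-1.38, 1.24], [0.06, 2.45], [-1.56, 4.7], [0.09, 2.05], [-2.69, 2.69]. Speed limits (rad/s): [2.57, 2.57, 3.14, 3.14, 3.14, 3.14, 3.14].

INTERFACE

Orientations are given as a unit quaternion [w, x, y, z].
In Python, from plant import manip gives the robot as it stands. Calls block until the motion is done:
- manip.move_pose(position, orientation): joint-space move of the TCP to a pose.
- manip.servo_line(position, orientation=None, rate=0.15, contact_N=None): straight line of the TCP; orientation=None keeps the orientation; rate is the mean speed in m/s. With contact_N (N) it stops when the force on the tool has changed by that much, and returns True; else False.
- manip.goto_joints(angles): joint-space move.
- manip.command_gripper(opening, force=None): finger opening in m; force is the grip in N (None keeps the last); returns when the fingers have stopped.
- manip.pause(seconds).
- manip.solve_ik(position, orientation): joint angles nearest the present ones, or None.
- manip.state(): the state.
- manip.capture(name): name is "side" or "top"; returns (picture, depth): 480x640x3 uint8, red, green, blue; 480x640 float32, m along the optical axis (not along the pixel's ray), 0 where there is no reading.
- manip.camera_params(name): a dict with "fx", "fy", "cx", "cy" (pixels), "rvec" (rotation vector, rad) and "tvec" (3), from world to camera coordinates, as OpenCV has them. Camera axes: x right, y down, z forward; pixel columns grow to the right and rows downward; lengths in m; the calibration is good to about 2 mm. A picture is of the moment at which its call begins. camera_params takes no time and is no camera call.
A pose or a line that the arm cannot do raises manip.MotionError and nothing moves.
- manip.sign_off(): hands the job in; it is judged then, once.
The state is a dict: "time_s": time; "joint_pos": joint angles; "qd": joint speeds; "tau": joint torques, N m; "tcp_pos": TCP position; "ee_rot": TCP orientation; "contact_force": force on the tool from outside, world axes, zero at the start; "moment": the same for the moment, N m; "finger_gap": finger opening in m; "finger_force": force on a finger pad.
Only numpy, scipy, OpenCV 4.12 (cv2) and the standard library are available. Lean on these libraries where they do the work, as an engineer would, in place of code of your own. Each camera call takes 0.05 s, during which the arm holds its last target. There are 200 camera calls.

TASK

The four unpainted planters on the desk are to be paired up with their saucers before they are painted. Stand each planter upright in the saucer of its own shape and size (small round, big round, square, long), flat on the saucer's floor inside its rim, with the square and the long one lined up with their saucers, all saucers lying flat on the desk. Set them down without dropping or tipping any, and leave the paint jar where it is.

Things in the scene. Friction and masses are not known exactly. Their poses are not given: they have to be found in the camera images.
- small_pot: Small round planter. Loose, bisque (unglazed cream-white ceramic), 50 to 100 g, standing upright, open at the top: rim 46 mm across (a vertical band, the top 16 mm), tapering to a foot 32 mm across, 50 mm high. Origin: centre of its underside, z up. Can be held across the rim band.
- big_pot: Big round planter. Loose, bisque (unglazed cream-white ceramic), 125 to 255 g, upright, open: rim 68 mm across (a vertical band, the top 18 mm), tapering to a foot 48 mm across, 66 mm high. Origin: centre of its underside, z up. Can be held across the rim band.
- square_pot: Square planter. Loose, bisque (unglazed cream-white ceramic), 125 to 255 g, upright, open: rim 60 x 60 mm (a band, the top 16 mm), below it straight sides 50 x 50 mm, 56 mm high. Origin: centre of its underside, z up. x and y run along its sides. Can be held across the rim band.
- long_pot: Long trough planter. Loose, bisque (unglazed cream-white ceramic), 210 to 420 g, upright, open: rim 120 mm long (along its x) and 60 mm wide (along its y) (a band, the top 16 mm), below it straight sides 110 x 50 mm, 52 mm high. Origin: centre of its underside, z up. Can be held across the 60 mm width of its rim.
- small_saucer: Small round saucer. Loose, bisque (unglazed cream-white ceramic), 60 g, 60 mm across, 13 mm high; floor 5 mm thick with a 5 mm wide upright rim all round, about 48 mm clear inside. Origin: centre of its underside, z up. Fits the small round planter.
- big_saucer: Big round saucer. Loose, bisque (unglazed cream-white ceramic), 100 g, 80 mm across, 13 mm high; floor 5 mm thick with a 5 mm wide upright rim all round, about 68 mm clear inside. Origin: centre of its underside, z up. Fits the big round planter.
- square_saucer: Square saucer. Loose, bisque (unglazed cream-white ceramic), 110 g, 76 x 76 mm, 13 mm high; floor 5 mm thick with a 5 mm wide upright rim all round, 66 x 66 mm clear inside. Origin: centre of its underside, z up. x and y run along its sides. Fits the square planter.
- long_saucer: Long saucer. Loose, bisque (unglazed cream-white ceramic), 190 g, 138 mm long (along its x), 76 mm wide (along its y), 13 mm high; floor 5 mm thick with a 5 mm wide upright rim all round, 128 x 66 mm clear inside. Origin: centre of its underside, z up. Fits the long planter.
- paint_jar: Bystander, to be left alone: closed paint jar, 56 mm across, 54 mm high, white and grey with a black cap, standing among the planters. Origin: centre of its underside, z up. 
Not all that is in view belongs to the job. What is shaped like the square_pot but orange or red is not meant.

How it is judged:
At the end, for the whole second after the job is handed in: Each planter stands upright (0.06 rad) and still on the floor of its own saucer, centres within 14 mm, saucers flat on the desk; the square planter within 0.2 rad of its saucer's sides (any quarter turn), the long one within 0.2 rad (either way round) (horizontal distance between small_pot and small_saucer below 0.014 m and z of small_pot in the frame of small_saucer between 0.003 and 0.0075 m and angle between each of small_pot, big_pot, square_pot, long_pot's own z axis and vertical below 0.06 rad and height (world z) of each of small_saucer, big_saucer, square_saucer, long_saucer below 0.004 m and angle between each of small_saucer, big_saucer, square_saucer, long_saucer's own z axis and vertical below 0.05 rad and linear speed of each of small_pot, small_saucer, big_pot, big_saucer, square_pot, square_saucer, long_pot, long_saucer below 0.02 m/s and angular speed of each of small_pot, big_pot, square_pot, long_pot below 0.2 rad/s and horizontal distance between big_pot and big_saucer below 0.014 m and z of big_pot in the frame of big_saucer between 0.003 and 0.0075 m and horizontal distance between square_pot and square_saucer below 0.014 m and z of square_pot in the frame of square_saucer between 0.003 and 0.0075 m and horizontal distance between long_pot and long_saucer below 0.014 m and z of long_pot in the frame of long_saucer between 0.003 and 0.0075 m and (angle between the x axis of square_pot and the x axis of square_saucer, either way round below 0.2 rad or angle between the x axis of square_pot and the y axis of square_saucer, either way round below 0.2 rad) and angle between the x axis of long_pot and the x axis of long_saucer, either way round below 0.2 rad); the robot touches nothing.
It fails at once if a planter is dropped: it moves faster than 0.6 m/s with no finger on it ((linear speed of small_pot above 0.6 m/s and contact force between small_pot and the fingers below 0.05 N) or (linear speed of big_pot above 0.6 m/s and contact force between big_pot and the fingers below 0.05 N) or (linear speed of square_pot above 0.6 m/s and contact force between square_pot and the fingers below 0.05 N) or (linear speed of long_pot above 0.6 m/s and contact force between long_pot and the fingers below 0.05 N)).
It fails at once if a planter is tipped over (leans more than 0.7 rad) (angle between any of small_pot, big_pot, square_pot, long_pot's own z axis and vertical above 0.7 rad).
It fails at once if the paint jar is moved more than 30 mm (distance of paint_jar from where it was at the start of the episode above 0.03 m).
It also fails if it takes over 99 s, if anything falls off the work surface, if the arm or the gripper's body presses on something with over 40 N, if the wrist force passes 120 N, or if a joint passes its speed limit or range.

## Working session

There is one attempt and no reset: what is moved stays moved. The work goes in short steps, each a Python script; the robot and the scene stay as the last script left them, time stands still between calls to the robot, and variables do not carry over. Pictures are saved under pics/ and viewed, at most 14 in all, crops included, and the job is handed in when it is done.

```bash
ls; mkdir -p pics; python3 - <<'E'
from plant import manip
import cv2,numpy as np
for n in("top","side"):
    im,d=manip.capture(n); cv2.imwrite(f"pics/{n}0.png",im[:,:,::-1]); np.save(f"pics/{n}0.npy",d)
    p=manip.camera_params(n); print(n,p, "campos",-cv2.Rodrigues(np.array(p["rvec"],float))[0].T@np.array(p["tvec"]).ravel())
print(manip.state())
E
```

```text
pics
top {'fx': 573.2076632917789, 'fy': 573.2076632917789, 'cx': 314.08805832045573, 'cy': 242.958339028365, 'rvec': array([ 2.06708594, -2.13590656,  0.23658162]), 'tvec': array([0.0322703 , 0.48305768, 1.01761287])} campos [0.24439906 0.01924349 1.09991856]
side {'fx': 484.7813218436548, 'fy': 484.7813218436548, 'cx': 314.679033951791, 'cy': 238.87995349198783, 'rvec': array([ 2.29165772, -0.24412124,  0.08719715]), 'tvec': array([-0.48338084,  0.08825749,  1.13200525])} campos [ 0.3263001  -0.86744813  0.81482777]
{'time_s': 0.1, 'joint_pos': array([-1.23188029,  0.32176301, -0.07005804,  1.45157718,  0.02259973,
        1.37083438, -0.05690323]), 'qd': array([-2.95611424e-03, -1.53532469e-03, -1.64026237e-05, -2.62558684e-03,
        1.38728261e-03,  3.43904430e-03, -1.62273971e-03]), 'tau': array([-2.50955818e-04, -4.94873929e+01, -3.84059502e-01, -3.15208447e+01,
        1.30948998e-02,  7.45178520e-03, -1.19560519e-05]), 'tcp_pos': array([0.20737254, 0.61563772, 0.30291125]), 'ee_rot': array([-9.33428037e-05,  1.61695042e-01,  9.86840366e-01, -8.92961140e-04]), 'contact_force': array([-0.47422164,  0.12311212, -0.08227124]), 'moment': array([ 0.01524167, -0.04856893,  0.04348049]), 'finger_force': 0.0, 'finger_gap': 0.085141075776302}
```

View pics/top0.png

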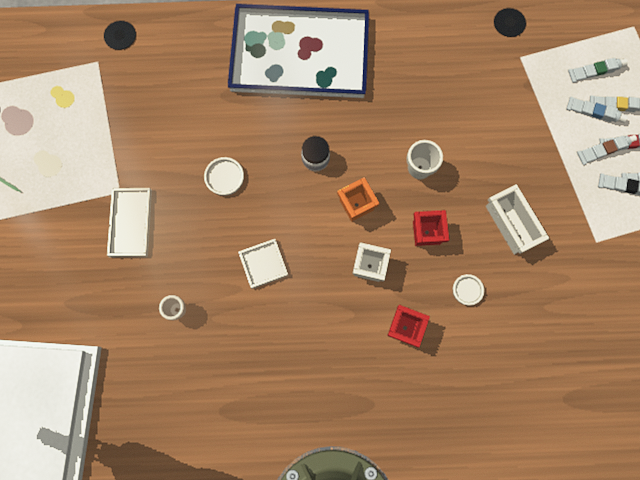

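View pics/side0.png

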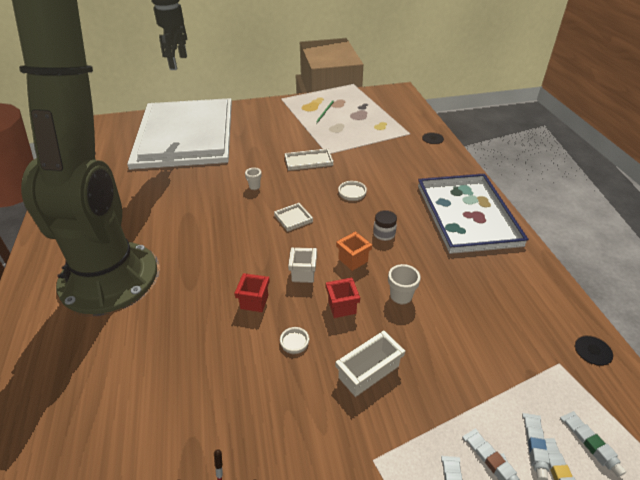

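The top view shows everything. Pots: small (171,307), big (424,158), square (371,262), long (517,219). Saucers: small (468,290), big (224,176), square (263,263), long (129,222). The jar is at (316,152), and the orange and red squares are decoys. Next I'll measure the rims from depth.

```bash
cat > h.py <<'E'
import cv2,numpy as np
from plant import manip
H=dict(small_pot=.050,big_pot=.066,square_pot=.056,long_pot=.052,small_saucer=.013,big_saucer=.013,square_saucer=.013,long_saucer=.013,red1=.056,red2=.056,orange=.056,jar=.054)
SEED=dict(small_pot=(171,307),big_pot=(424,158),square_pot=(371,262),long_pot=(517,219),small_saucer=(468,290),big_saucer=(224,176),square_saucer=(263,263),long_saucer=(129,222),red1=(431,227),red2=(408,326),orange=(357,198),jar=(316,152))
P=manip.camera_params("top"); R=cv2.Rodrigues(np.array(P["rvec"],float))[0]; T=np.array(P["tvec"]).ravel()
def cloud(d):
    v,u=np.mgrid[:480,:640]
    return (np.dstack([(u-P["cx"])/P["fx"]*d,(v-P["cy"])/P["fy"]*d,d])-T)@R
def pix(w): 
    c=R@np.array(w)+T; return c[0]/c[2]*P["fx"]+P["cx"],c[1]/c[2]*P["fy"]+P["cy"]
def plane(uv,z):  # pixel -> world on plane z
    C=-R.T@T; uv=np.atleast_2d(uv).astype(float)
    r=np.c_[(uv[:,0]-P["cx"])/P["fx"],(uv[:,1]-P["cy"])/P["fy"],np.ones(len(uv))]@R
    return (C+r*((z-C[2])/r[:,2])[:,None])[:,:2]
def measure(name,d,seed=None,h=None,rad=62):
    """rim points by height -> outline put on the rim plane -> min-area rectangle: centre, sizes, yaw of long side"""
    h=H[name] if h is None else h; s=seed or SEED[name]; z=cloud(d)[:,:,2]
    m=((z>h-.006)&(z<h+.008)&(d>0)).astype(np.uint8)
    v,u=np.mgrid[:480,:640]; m[(u-s[0])**2+(v-s[1])**2>rad**2]=0
    cs=cv2.findContours(m,cv2.RETR_EXTERNAL,cv2.CHAIN_APPROX_NONE)[0]
    cs=[c for c in cs if len(c)>25 and cv2.pointPolygonTest(cv2.convexHull(c),(float(s[0]),float(s[1])),True)>-4]
    if not cs: return None
    xy=plane(np.vstack(cs)[:,0,:],h)
    c,(a,b),t=cv2.minAreaRect((xy*1000).astype(np.float32))
    if a<b: a,b,t=b,a,t+90
    return np.array(c)/1000,(a,b),(t+90)%180-90
def q(yaw): # tool down, closing line (tool y) at angle yaw from world y... tool x at 'yaw'
    return np.array([0,np.cos(yaw/2),np.sin(yaw/2),0])
E
python3 - <<'E'
from h import *
d=np.load("pics/top0.npy")
C=cloud(d)
for p in((300,400),(450,80),(200,240)): print("desk",C[p[1],p[0]].round(4))
for n in H:
    r=measure(n,d); print(n, None if r is None else (r[0].round(4),np.round(r[1],1),round(r[2],1), "reach",round(np.hypot(*r[0]),3)))
print(manip.state()["ee_rot"])
E
```

```text
desk [ 0.1989  0.052  -0.0013]
desk [ 0.8401 -0.2816 -0.0033]
desk [ 5.100e-01  2.411e-01 -4.000e-04]
small_pot (array([0.3735, 0.2808]), array([44.4, 44.1]), 1.1, 'reach', np.float64(0.467))
big_pot (array([ 0.6444, -0.2014]), array([67.5, 65.2]), -3.9, 'reach', np.float64(0.675))
square_pot (array([ 0.4465, -0.0897]), array([60.6, 59.9]), -15.1, 'reach', np.float64(0.455))
long_pot (array([ 0.5214, -0.3718]), array([119.9,  62.7]), 24.6, 'reach', np.float64(0.64))
small_saucer (array([ 0.3942, -0.2748]), array([57.8, 57.2]), 41.3, 'reach', np.float64(0.481))
big_saucer (array([0.6382, 0.1921]), array([78.5, 76.2]), -0.3, 'reach', np.float64(0.666))
square_saucer (array([0.4582, 0.1159]), array([76.8, 75.8]), 18.4, 'reach', np.float64(0.473))
long_saucer (array([0.5505, 0.3782]), array([138.5,  77.5]), -1.5, 'reach', np.float64(0.668))
red1 (array([ 0.5098, -0.2052]), array([60.9, 60.7]), 1.6, 'reach', np.float64(0.55))
red2 (array([ 0.3259, -0.1499]), array([60.4, 60.3]), -22.7, 'reach', np.float64(0.359))
orange (array([ 0.5704, -0.0704]), array([60.8, 60.3]), -64.4, 'reach', np.float64(0.575))
jar (array([0.673 , 0.0071]), array([54.2, 52.5]), 41.5, 'reach', np.float64(0.673))
[-9.33428037e-05  1.61695042e-01  9.86840366e-01 -8.92961140e-04]
```

```bash
cat >> h.py <<'E'
def best(pos,close):
    """tool-down orientation with closing line at angle close (half-turn free), nearest in joints, wrist roll small"""
    c=[]
    for k in(0,np.pi):
        o=q(close+np.pi/2+k); j=manip.solve_ik(pos,o)
        if j is not None: c.append((abs(j[6]),o))
    return min(c,key=lambda t:t[0])[1]
def rep(tag):
    s=manip.state(); print(tag,"t",round(s["time_s"],1),"tcp",np.round(s["tcp_pos"],4),"gap",round(s["finger_gap"],4),"ff",round(s["finger_force"],1),"F",np.round(s["contact_force"],1))
    return s
def pick(name,xy,close,lift=.12,force=40):
    zg=H[name]-.009+.054
    p=np.array([*xy,zg]); up=p+[0,0,.10]; o=best(up,close)
    manip.move_pose(up,o); manip.servo_line(p,o,rate=.15)
    manip.command_gripper(.02,force); rep("gripped")
    manip.servo_line(p+[0,0,lift],o,rate=.15); rep("lifted"); return zg
def place(name,xy,close,lift=.12):
    zg=H[name]-.009+.054+.005
    p=np.array([*xy,zg]); up=p+[0,0,lift-.005]; o=best(up,close)
    manip.move_pose(up,o); manip.pause(.2); manip.servo_line(p+[0,0,.012],o,rate=.15)
    manip.pause(.2); hit=manip.servo_line(p-[0,0,.003],o,rate=.03,contact_N=3); s=rep(f"down hit={hit}")
    dz=s["tcp_pos"][2]-zg; print("dz mm",dz*1000)
    if abs(dz)>.005: return False
    manip.command_gripper(.085); manip.servo_line(s["tcp_pos"]+[0,0,.10],o,rate=.15); rep("away"); return True
E
python3 - <<'E'
from h import *
d=np.load("pics/top0.npy"); im=cv2.imread("pics/top0.png")
for n in("long_pot","long_saucer","square_pot","square_saucer"):
    c,s,t=measure(n,d); b=cv2.boxPoints((tuple(c*1000),s,t))/1000
    cv2.polylines(im,[np.array([pix([*x,H[n]]) for x in b]).round().astype(int)],True,(255,0,255),1)
cv2.imwrite("pics/ov.png",im[150:350,90:590])
ps,ss=measure("small_pot",d)[0],measure("small_saucer",d)[0]
pick("small_pot",ps,np.arctan2(ps[1],ps[0]))
print(place("small_pot",ss,np.arctan2(ss[1],ss[0])))
i,d=manip.capture("top"); cv2.imwrite("pics/top1.png",i[:,:,::-1]); np.save("pics/top1.npy",d)
i,_=manip.capture("side"); cv2.imwrite("pics/side1.png",i[:,:,::-1])
E
```

```text
gripped t 2.8 tcp [0.374  0.2813 0.096 ] gap 0.0443 ff 40.2 F [-0.2 -0.3  6. ]
lifted t 3.8 tcp [0.3729 0.2804 0.2139] gap 0.0444 ff 40.8 F [ 0.7 -0.1 -0.5]
down hit=True t 7.4 tcp [ 0.3945 -0.2748  0.101 ] gap 0.0445 ff 41.4 F [-1.   1.2  5.9]
dz mm 0.9854508712793808
away t 8.7 tcp [ 0.3942 -0.2743  0.2003] gap 0.0851 ff 0.0 F [ 0.2 -0.4 -0.3]
True
```

View pics/ov.png

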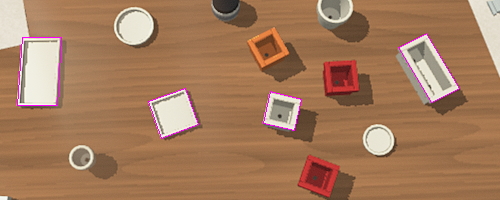

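View pics/side1.png

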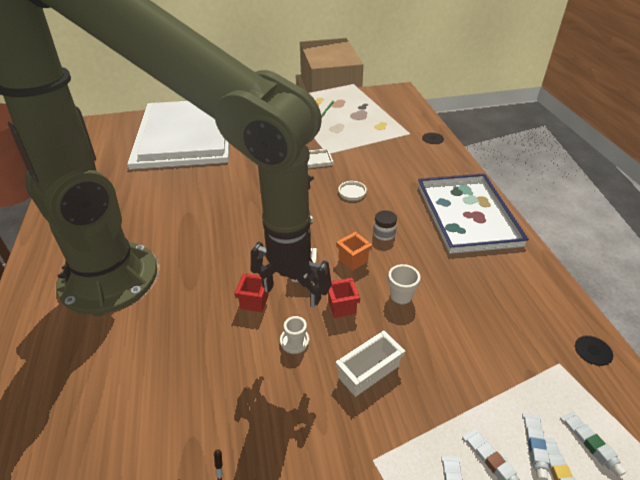

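The overlay rectangles fit the rims and saucers, and the small pot stands in its saucer at (294,335) in the side view. Now the other three.

```bash
python3 - <<'E'
from h import *
d=np.load("pics/top0.npy")
r=np.deg2rad; az=lambda p:np.arctan2(p[1],p[0])
for n in("square","big","long"):
    p,s=measure(n+"_pot",d),measure(n+"_saucer",d)
    if n=="big": a,b=az(p[0]),az(s[0])
    else: a,b=r(p[2]+90),r(s[2]+90)
    print(n); pick(n+"_pot",p[0],a)
    if not manip.state()["finger_gap"]>.05 or not place(n+"_pot",s[0],b): print("STOP"); break
else:
    manip.move_pose([.207,.616,.304],q(r(161.4)))
i,d=manip.capture("top"); cv2.imwrite("pics/top2.png",i[:,:,::-1]); np.save("pics/top2.npy",d)
i,_=manip.capture("side"); cv2.imwrite("pics/side2.png",i[:,:,::-1])
for n in("small","square","big","long"):
    s=measure(n+"_saucer",np.load("pics/top0.npy"))
    m=measure(n+"_pot",d,seed=tuple(pix([*s[0],.06])),h=H[n+"_pot"]+.005)
    print(n,m,"saucer was",s[0],s[2])
E
```

```text
square
gripped t 11.2 tcp [ 0.4473 -0.0895  0.102 ] gap 0.0593 ff 42.8 F [-1.4  1.3  6.4]
lifted t 12.2 tcp [ 0.4459 -0.0896  0.2201] gap 0.0591 ff 43.3 F [ 0.5  0.2 -2.8]
down hit=True t 16.3 tcp [0.4585 0.1161 0.107 ] gap 0.0589 ff 44.2 F [-1.  -0.3  5.8]
dz mm 1.0496834685996688
away t 17.5 tcp [0.4579 0.116  0.2063] gap 0.0851 ff 0.0 F [-0.5 -0.5 -0.7]
big
gripped t 20.2 tcp [ 0.6454 -0.2018  0.1131] gap 0.0676 ff 44.2 F [-0.1  0.2  5.9]
lifted t 21.1 tcp [ 0.6438 -0.2009  0.2297] gap 0.0677 ff 45.3 F [-0.1 -0.6 -2.6]
down hit=True t 24.2 tcp [0.6384 0.1923 0.1181] gap 0.0675 ff 45.8 F [-0.3 -0.5  4.1]
dz mm 2.1211491345434625
away t 25.4 tcp [0.6378 0.1923 0.2171] gap 0.0847 ff 0.0 F [-0.   0.9 -0.6]
long
gripped t 28.6 tcp [ 0.522  -0.3724  0.0984] gap 0.059 ff 45.5 F [-0.1 -0.   5.9]
lifted t 29.6 tcp [ 0.5211 -0.3711  0.2158] gap 0.0591 ff 44.5 F [ 0.1 -0.7 -2.9]
down hit=True t 33.9 tcp [0.5507 0.3783 0.1034] gap 0.0594 ff 45.4 F [-0.6 -0.7  4.3]
dz mm 1.3912650870407246
away t 35.1 tcp [0.5501 0.3783 0.2024] gap 0.0849 ff 0.0 F [0.1 0.5 0.2]
small (array([ 0.3967865 , -0.27296021]), (45.11403274536133, 44.04358673095703), -5.117164611816406) saucer was [ 0.39421368 -0.27478949] 41.3492546081543
square (array([0.4586586 , 0.11504454]), (61.09801483154297, 59.78169631958008), 18.154953002929688) saucer was [0.4582135  0.11592316] 18.357332229614258
big (array([0.63739008, 0.19052744]), (66.91993713378906, 64.80597686767578), -0.12482452392578125) saucer was [0.63815839 0.19209033] -0.25868988037109375
long (array([0.55026178, 0.37537134]), (118.18643188476562, 62.013702392578125), -1.4679489135742188) saucer was [0.55050562 0.37818286] -1.4792327880859375
```

View pics/top2.png

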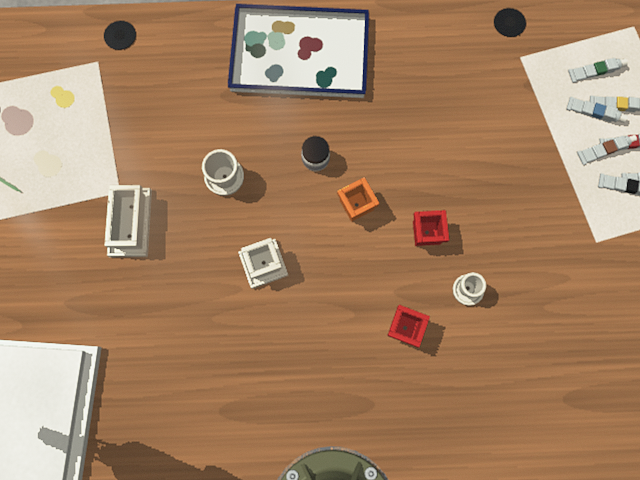

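View pics/side2.png

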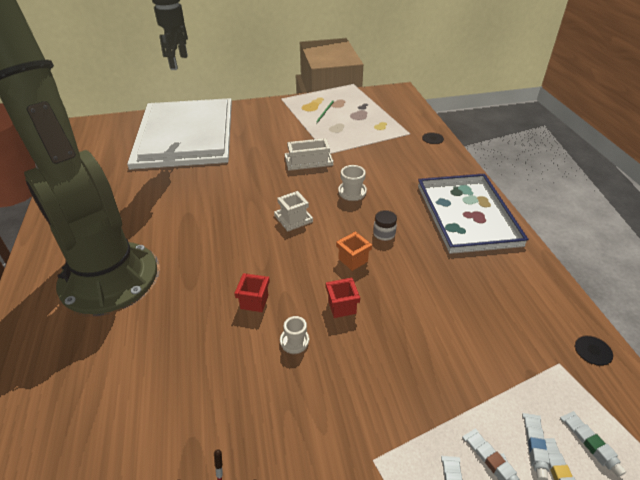

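All four pots stand in their saucers: small (469,288), big (222,172), square (263,262) and long (128,220) in the top view. Their centres are within about 3 mm, the square and long pots are lined up, and the jar hasn't moved. I'm handing it in.

```bash
python3 -c "
from plant import manip
print(manip.sign_off())"
```

```text
the job is handed in; nothing more can be done
None
```

All four planters are standing in their matching saucers, about 3 mm or less off centre and lined up by the final camera check; the paint jar was left where it was, and the job is handed in (no verdict was returned).

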